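# Open the spring-loaded filter housing

### The arm

A 6-joint arm with a two-finger parallel gripper is mounted at the origin on a cart in front of the work surface, level with it; the furniture and walls round the work are solid. World frame = base frame: x ahead of the robot, y to its left, z up, the work surface at z = 0. Lengths are in m, angles in degrees, forces in N, time in s.
With the tool pointing down it reaches from about 0.375 to 0.75 m from the base axis. Payload 9 kg.
Tool frame: the origin (TCP) lies where the fingers leave the gripper's body, on its centre line; the fingertips stand 73 mm ahead of it and the grasp point (between the pads) lies 54 mm ahead of it (robot.tip_reach is the distance from the TCP to the fingertips, in m); z points along the fingers, y is the line along which they close (so a half turn about z gives the same grasp; the last joint's range is limited). The gripper opens to 85 mm and grips with 20 to 120 N. Pads are 22 mm wide; open, the fingers measure 114 mm over their backs; the gripper's body (76 mm by 85 mm) begins 54 mm behind the grasp point. The pads swing forward as they close: fully open they stand 13 mm farther back than shut.
Start: joints at [63.558, 5.964, 5.575, 89.605, 0, 77.527], TCP at [0.145, 0.582, 0.304] pointing down, gripper open.
Joint ranges: [-171.21, 171.21], [-48.23, 106.86], [-62.78, 66.21], [-105.2, 120.99], [-86.42, 89.51], [-180, 180]. Speed limits (degrees/s): [127.2, 127.2, 147.25, 180, 180, 180].

### API

Orientations are given as [roll, pitch, yaw] about the fixed x, y, z axes, in that order (R = Rz(yaw) Ry(pitch) Rx(roll)).
In Python, from plant import robot gives the robot as it stands. Calls block until the motion is done:
- robot.move_pose(position, orientation): joint-space move of the TCP to a pose.
- robot.line_to(position, vel=0.15, rotation=None, guard=None): straight line of the TCP; rotation=None keeps the orientation; vel is the mean speed in m/s. With guard (N) it stops when the force on the tool has changed by that much, and returns True; else False.
- robot.goto_joints(angles): joint-space move.
- robot.set_gripper(opening): finger opening in m; the grip force is fixed at half the most; returns when the fingers have stopped.
- robot.pause(seconds).
- robot.ik(position, orientation): joint angles nearest the present ones, or None.
- robot.observe(): the state.
- robot.grab_frame(name): name is "scene" or "side" or "wrist"; returns the picture (384x512x3 uint8, blue, green, red); there is no depth.
- robot.get_calibration(name): a dict with "vertical_fov" (degrees; the focal length in pixels is half the picture's height over the tangent of half this angle, whatever the lens; pixels are square), "cx", "cy" (the principal point, pixels), "k1" (the pictures are not rectified: a ray, as slopes to the right and down, at radius r is drawn at 1 + k1 r^2 times it, then the intrinsics apply), "rvec" (rotation vector, rad) and "tvec" (3), from world to camera coordinates, as OpenCV has them. Camera axes: x right, y down, z forward; pixel columns grow to the right and rows downward; lengths in m; the calibration is good to about 2 mm. A picture is of the moment at which its call begins: read the wrist's pose just before it. get_calibration takes no time and is no camera call; for the wrist camera it gives the pose at the moment of the call.
A pose or a line that the arm cannot do raises robot.IKError and nothing moves.
- robot.job_done(): hands the job in; it is judged then, once.
The state is a dict: "time": time; "q": joint angles; "qvel": joint speeds; "joint_torque": joint torques, N m; "tool_pos": TCP position; "tcp_rot": TCP orientation; "ft_force": force on the tool from outside, world axes, zero at the start; "torque": the same for the moment, N m; "gripper_width": finger opening in m; "gripper_force": force on a finger pad.
Only numpy, scipy, OpenCV 4.12 (cv2) and the standard library are available. Lean on these libraries where they do the work, as an engineer would, in place of code of your own. Each camera call takes 0.05 s, during which the arm holds its last target. There are 200 camera calls.

### The job

Open the grinder's water filter: unscrew its tall black cap anticlockwise over several turns of the wrist without pulling on the thread or leaning on it, and keep hold of it as it comes off, because a spring inside throws it off once the thread lets go. Then set the cap down gently, upright with its open side down, in the round steel tray, let go and move clear, leaving the two specimens and the pen where they are.

Things in the scene. Friction and masses are not known exactly. Their poses are not given: they have to be found in the camera images.
- filter_cap: Black ribbed screw cap, 50 mm high, about 70 g, a grey raised mark on top along its +x. Origin: centre of its open underside; z up its axis. Solid grip in the upper 20 mm, 48 mm in diameter; hollow skirt below it, 45 mm in diameter. At the start screwed on the neck, underside 60 to 65 mm above the worktop, with 3 mm axial play (the spring keeps it at the top of it).
- cap_grip (a point): The point on the cap's axis at mid-height of its grip, 40 mm above its underside and 10 mm below its top; same axes. Right-hand thread: turned anticlockwise (from above) the cap rises about 12 mm per full turn and is let go, all round at once, after 1.1 to 1.5 turns (it differs), underside about 77 mm above the housing's foot. It stays where it is left on the thread.
- filter_housing: Fixed aluminium filter housing: bolted flange 84 mm in diameter, barrel 66 mm in diameter up to a shoulder at 58 mm, then the threaded neck, 37 mm across the thread (a cap let go is clear of it with its underside at 84 mm); two brass hose stubs reach 42 mm from the axis. Origin: centre of its foot on the worktop; z up. More than 40 N between cap and housing damages the thread.
- neck_top (a point): Centre of the neck's top rim, 87 mm above the housing's foot. A 17 mm spring follower pushes the cap up with about 8 N at the start and 6 N when the thread lets go; a hand on the cap feels that push arrive just then; a cap not held jumps off. It then stands 29 mm above the rim inside the hollow cap: lift the cap straight up past it.
- tray: Fixed round shallow steel tray with a dark rubber liner, 102 mm across its rim, 14 mm high; inner floor 4 mm above its origin, 88 mm in diameter. Origin: centre of its underside, on the worktop.
- specimen_a: Black round mounted specimen, 30 mm in diameter, 18 mm high, loose; bystander. Origin: centre of its underside.
- specimen_b: Grey round mounted specimen, 30 mm in diameter, 18 mm high, loose; bystander. Origin: centre of its underside.
- marker: White pen with a black cap, 138 mm long along its y, 17 mm thick, lying loose; bystander. Origin: centre of its underside.
Not all that is in view belongs to the job. Of the things shaped like the filter_cap, the black one is meant.

How it is judged:
By the outcome, as a careful person would: the job done as asked, in the order asked, and still so for the second after the job is handed in, with the robot touching nothing.
It also fails if it takes over 72 s, if anything falls off the work surface, if the arm or the gripper's body presses on something with over 40 N, if the wrist force passes 120 N, or if a joint passes its speed limit or range.

## Working session

There is one attempt and no reset: what is moved stays moved. The work goes in short steps, each a Python script; the robot and the scene stay as the last script left them, time stands still between calls to the robot, and variables do not carry over. Pictures are saved under pics/ and viewed, at most 10 in all, crops included, and the job is handed in when it is done.

```bash
ls; mkdir -p pics; python3 - <<'E'
from plant import robot
import cv2, numpy as np
for n in("scene","side","wrist"):
    c=robot.get_calibration(n); f=robot.grab_frame(n); cv2.imwrite(f"pics/{n}0.png",f)
    R=cv2.Rodrigues(np.array(c["rvec"]))[0]; print(n,c["vertical_fov"],c["cx"],c["cy"],c["k1"],-R.T@np.array(c["tvec"]).ravel(), R[2])
a=cv2.imread("pics/scene0.png");b=cv2.imread("pics/side0.png")
cv2.imwrite("pics/ab.png",cv2.resize(np.hstack([a,b]),(800,300),interpolation=cv2.INTER_AREA))
print(robot.observe())
E
```

```text
pics
scene 42.204503614711555 254.30824560060847 191.3295023984435 0.02126445570407674 [ 0.17718857 -0.27160229  0.71541038] [ 0.36564076  0.57194605 -0.73429187]
side 56.201189964524275 254.29768385184636 193.02929251970156 -0.05311207822767544 [ 0.13880133 -0.47039191  0.49467984] [ 0.42925976  0.76057545 -0.48709448]
wrist 71.70018261449084 255.8544370134859 193.83490688096649 -0.04872973602611481 [0.06907475 0.60031831 0.37272336] [ 0.29929309 -0.07567648 -0.95115547]
{'time': 0.15, 'q': array([6.35559636e+01, 5.99090174e+00, 5.54064226e+00, 8.96046889e+01,
       2.29813086e-04, 7.75265386e+01]), 'qvel': array([-0.03610056, -0.0563551 ,  0.12216754,  0.0180407 ,  0.03707586,
       -0.02574534]), 'joint_torque': array([ 1.68833107e-03, -5.57359457e+01,  5.04005384e+01,  1.24943478e-02,
       -3.25324718e-04, -2.11383627e-05]), 'tool_pos': array([0.14477137, 0.58210457, 0.30333162]), 'tcp_rot': array([-1.79946398e+02, -1.20925468e-02,  1.66029419e+02]), 'ft_force': array([ 0.35937775, -0.07487759,  0.1318773 ]), 'torque': array([0.0041789 , 0.04431213, 0.04320753]), 'gripper_force': 0.0, 'gripper_width': 0.08554629760217726}
```

View pics/scene0.png

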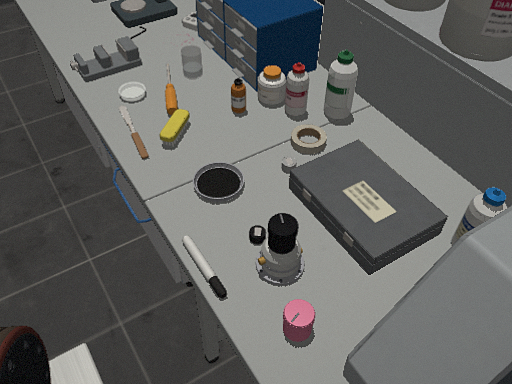

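View pics/side0.png

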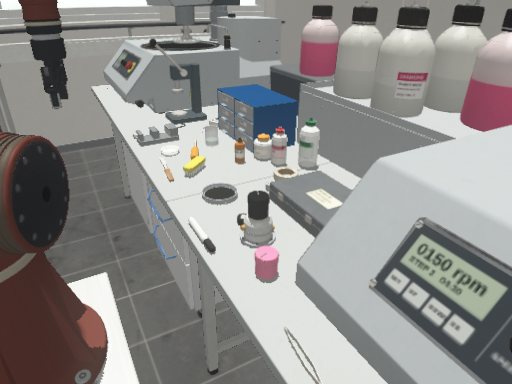

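View pics/wrist0.png

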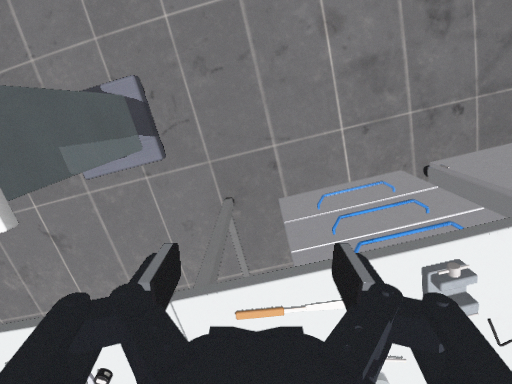

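The scene view shows two cap-like things: the black cap on the aluminium housing at about (283,232), and a pink one standing on the bench at about (299,320). The black one on the housing is the one meant. The tray is at (219,182), specimen_a at (258,234), specimen_b at (289,164) and the pen at (204,265).

```bash
cat > h.py <<'E'
import cv2, numpy as np
from plant import robot
def rays(c,px):
    f=192/np.tan(np.radians(c["vertical_fov"]/2)); d=(np.atleast_2d(px).astype(float)-[c["cx"],c["cy"]])/f
    u=d.copy()
    for _ in range(10): u=d/(1+c["k1"]*(u**2).sum(1,keepdims=True))
    R=cv2.Rodrigues(np.array(c["rvec"]))[0]
    return -R.T@np.array(c["tvec"]).ravel(), np.c_[u,np.ones(len(u))]@R
def onplane(c,px,z):
    o,d=rays(c,px); return (o+d*((z-o[2])/d[:,2])[:,None])[:,:2]
def blob(f,seed,lo,hi):
    m=cv2.inRange(f,np.array(lo),np.array(hi)); m=cv2.morphologyEx(m,cv2.MORPH_CLOSE,np.ones((3,3)))
    _,l,s,_=cv2.connectedComponentsWithStats(m); k=l[seed[1],seed[0]]
    assert k>0; ys,xs=np.nonzero(l==k); return (l==k).astype(np.uint8),np.c_[xs,ys]
def circ(p): # least-squares circle
    A=np.c_[2*p,np.ones(len(p))]; s=np.linalg.lstsq(A,(p**2).sum(1),rcond=None)[0]; return s[:2],np.sqrt(s[2]+s[:2]@s[:2])
E
python3 - <<'E'
from h import *
for n,seed,ts in(("scene",(278,240),(219,184)),("side",(258,210),(219,194))):
    f=cv2.imread(f"pics/{n}0.png"); c=robot.get_calibration(n)
    m,p=blob(f,seed,(0,0,0),(60,60,60)); print(n,"cap px",p.min(0),p.max(0),len(p))
    q=onplane(c,p,.1125); o=rays(c,p[:1])[0][:2]
    v=q-o; az=np.arctan2(v[:,1],v[:,0]); a=(az.min()+az.max())/2; u=np.array([np.cos(a),np.sin(a)])
    far=(v@u).max(); print(" cap axis",o+u*(far-.024), "halfwidth*d",(az.max()-az.min())/2*(far-.024))
    m,p=blob(f,ts,(0,0,0),(70,70,70)); print(n,"tray px",p.min(0),p.max(0),len(p))
    h=cv2.convexHull(p.astype(np.int32))[:,0]; print(" tray liner",circ(onplane(c,h,.006)))
f=cv2.imread("pics/scene0.png"); cv2.imwrite("pics/crop.png",cv2.resize(f[150:350,170:370],(600,600),interpolation=cv2.INTER_CUBIC))
E
```

```text
scene cap px [249 213] [297 254] 1216
 cap axis [0.46566875 0.12373259] halfwidth*d 0.03778312898553749
scene tray px [194 168] [243 203] 1303
 tray liner (array([0.47863948, 0.33278173]), np.float64(0.04832821228041701))
side cap px [248 196] [267 218] 351
 cap axis [0.46315172 0.09001969] halfwidth*d 0.01996617679502615Traceback (most recent call last):
  File "<stdin>", line 8, in <module>
  File "h.py", line 14, in blob
    assert k>0; ys,xs=np.nonzero(l==k); return (l==k).astype(np.uint8),np.c_[xs,ys]
           ^^^
AssertionError
```

```bash
python3 - <<'E'
from h import *
for n,seed,box in(("scene",(285,240),(267,205,305,262)),("side",(258,210),(244,185,274,225))):
    f=cv2.imread(f"pics/{n}0.png"); c=robot.get_calibration(n)
    g=np.full_like(f,255); x0,y0,x1,y1=box; g[y0:y1,x0:x1]=f[y0:y1,x0:x1]
    for t in (50,75,95):
        m,p=blob(g,seed,(0,0,0),(t,t,t))
        q=onplane(c,p,.1125); o=rays(c,p[:1])[0][:2]
        v=q-o; az=np.arctan2(v[:,1],v[:,0]); a=(az.min()+az.max())/2; u=np.array([np.cos(a),np.sin(a)])
        far=(v@u).max(); print(n,t,p.min(0),p.max(0)," cap axis",o+u*(far-.024), "halfwidth*d",(az.max()-az.min())/2*(far-.024))
    print(c["vertical_fov"])
f=cv2.imread("pics/scene0.png"); cv2.imwrite("pics/crop.png",cv2.resize(f[150:350,170:370],(600,600),interpolation=cv2.INTER_CUBIC))
E
```

```text
scene 50 [268 213] [297 253]  cap axis [0.47753945 0.11494997] halfwidth*d 0.02302444807973523
scene 75 [268 213] [298 254]  cap axis [0.47797363 0.11483096] halfwidth*d 0.023448436188710522
scene 95 [268 213] [301 261]  cap axis [0.48198697 0.11165952] halfwidth*d 0.028563042886844817
42.204503614711555Traceback (most recent call last):
  File "<stdin>", line 6, in <module>
  File "h.py", line 14, in blob
    assert k>0; ys,xs=np.nonzero(l==k); return (l==k).astype(np.uint8),np.c_[xs,ys]
           ^^^
AssertionError
```

```bash
python3 - <<'E'
from h import *
f=cv2.imread("pics/scene0.png"); cv2.imwrite("pics/crop.png",cv2.resize(f[150:350,170:370],(600,600),interpolation=cv2.INTER_CUBIC))
yaw=13.5+180-165
for x,y in((.478,.115),(.479,.333)): print(robot.ik([x,y,.2],[180,0,yaw]), robot.ik([x,y,.2],[180,0,yaw+330]))
robot.move_pose([.478,.115,.30],[180,0,yaw])
s=robot.observe(); print(s["q"],s["tool_pos"],s["time"],s["ft_force"])
f=robot.grab_frame("wrist"); cv2.imwrite("pics/w1.png",f)
np.save("w1.npy",robot.get_calibration("wrist"),allow_pickle=True)
E
```

```text
[ -1.75679296 -12.91016398 -23.3995046   79.51065938   0.
 149.74320704] [ -1.75679296 -12.91016398 -23.3995046   79.51065938   0.
 179.74320704]
[ 21.97136034   3.41727131  -7.89861666  78.68411204   0.
 173.47136034] [  21.97136034    3.41727131   -7.89861666   78.68411204    0.
 -156.52863966]
[-1.68534318e+00 -1.30762288e+01 -1.31485805e+01  8.99260244e+01
  8.39586405e-03  1.49721745e+02] [0.47790685 0.11562832 0.30006378] 2.2167 [ 0.68530413  0.47461953 -0.72064519]
```

View pics/crop.png

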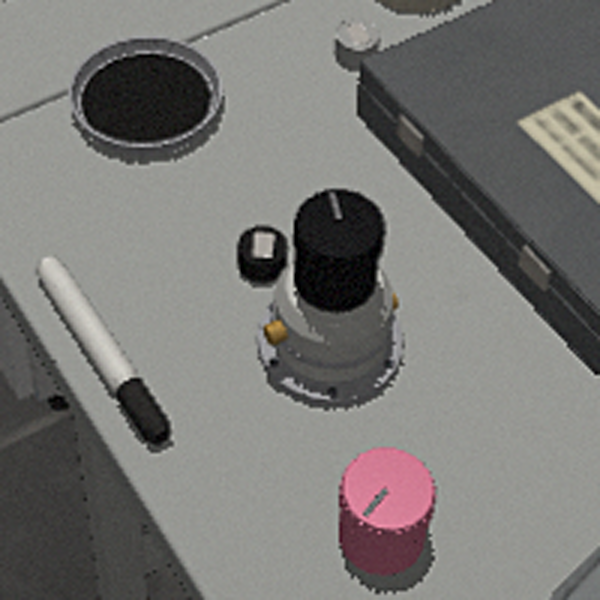

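View pics/w1.png

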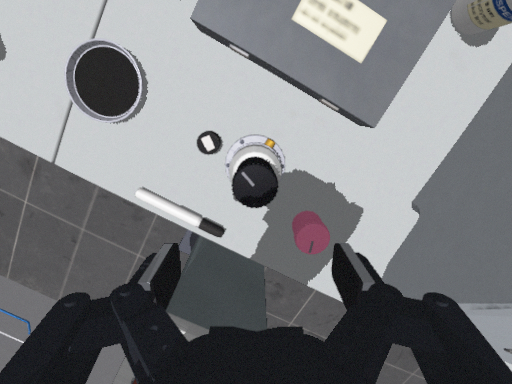

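The crop confirms that the black ribbed cap is on the housing with its grey mark on top, and the pink cap is a decoy. In the wrist view the cap top is at (254,182), the tray at (106,80), specimen_a at (208,143), the pen at (180,212) and the pink cap at (310,232).

```bash
python3 - <<'E'
from h import *
f=cv2.imread("pics/w1.png"); c=np.load("w1.npy",allow_pickle=True).item()
m,p=blob(f,(262,190),(0,0,0),(60,60,60)); print(p.min(0),p.max(0),len(p))
for z in(.110,.115):
    q=onplane(c,p,z); o=rays(c,p[:1])[0][:2]; v=q-o; print("cam",o)
    az=np.arctan2(v[:,1],v[:,0]); az=np.unwrap(az); a=(az.min()+az.max())/2; u=np.array([np.cos(a),np.sin(a)]); far=(v@u).max()
    print(z,o+u*(far-.024),"hw",(az.max()-az.min())/2*(far-.024))
    e=cv2.findContours(m,0,1)[0][0][:,0]; E=onplane(c,e,z); k=(E-o)@u>far-.024; print(" far-half circle",circ(E[k]))
m,p=blob(f,(106,80),(0,0,0),(45,45,45)); print("tray liner",p.min(0),p.max(0),circ(onplane(c,cv2.convexHull(p.astype(np.int32))[:,0],.005)))
m,p=blob(f,(200,143),(0,0,0),(60,60,60)); print("spec_a",onplane(c,p.mean(0),.014))
print("grey spec",onplane(robot.get_calibration("scene"),[289,162],.018), "pen ends",onplane(c,np.array([[138,190],[223,231]]),.009))
E
```

```text
[232 157] [277 207] 1683
cam [0.54905356 0.15269695]
0.11 [0.48250657 0.11782766] hw 0.023199919996807476
 far-half circle (array([0.4818291 , 0.11744514]), np.float64(0.02271676759947457))
cam [0.54905356 0.15269695]
0.115 [0.48419807 0.11871398] hw 0.022610220758385997
 far-half circle (array([0.48310997, 0.11812176]), np.float64(0.022268435536582094))
tray liner [75 48] [137 115] (array([0.48550376, 0.33981275]), np.float64(0.04165229808049472))
spec_a [[0.4815011  0.18600507]]
grey spec [[0.62699393 0.30322559]] pen ends [[0.36979905 0.24785838]
 [0.37066465 0.11180152]]
```

```bash
cat >> h.py <<'E'
def capview(z,seedz=.05):
    robot.pause(.25); c=robot.get_calibration("wrist"); f=robot.grab_frame("wrist")
    o,_=rays(c,[[0,0]])
    R=cv2.Rodrigues(np.array(c["rvec"]))[0]; w=R@(np.array([.4803,.1165,z])-o); u=w[:2]/w[2]; u*=1+c["k1"]*(u@u)
    fl=192/np.tan(np.radians(c["vertical_fov"]/2)); px=u*fl+[c["cx"],c["cy"]]
    m=(f.max(2)<60).astype(np.uint8); m=cv2.morphologyEx(m,cv2.MORPH_CLOSE,np.ones((5,5)))
    _,l,s,ce=cv2.connectedComponentsWithStats(m)
    k=min((i for i in range(1,len(s)) if s[i,4]>800),key=lambda i:np.hypot(*(ce[i]-px)))
    e=cv2.findContours((l==k).astype(np.uint8),0,1)[0][0][:,0]; E=onplane(c,e,z); v=E-o[:2]
    a=np.unwrap(np.arctan2(v[:,1],v[:,0])); a=(a.min()+a.max())/2; u=np.array([np.cos(a),np.sin(a)]); d=(v@u).max()
    g=circ(E[v@u>d-.024]); return f,px,s[k],g
E
python3 - <<'E'
from h import *
for i,y in enumerate((28.5,118.5,208.5,298.5)):
    robot.goto_joints(robot.ik([.4803,.1165,.27],[180,0,y]))
    f,px,s,g=capview(.1125); print(y,px,s,g,robot.observe()["tool_pos"],robot.observe()["q"][5]); cv2.imwrite(f"pics/v{i}.png",f)
print(robot.observe()["time"])
E
```

```text
28.5 [254.0590114 200.3302562] [ 229  165   51   56 2206] (array([0.4826989 , 0.11788636]), np.float64(0.02261001959430447)) [0.48061444 0.11651364 0.27103893] 149.92792749986293
118.5 [255.18702912 198.13696727] [ 231  163   52   57 2243] (array([0.4803259 , 0.11862978]), np.float64(0.022624965157487856)) [0.48028583 0.11649478 0.26999178] 59.94725512627351
208.5 [257.45412269 198.98542656] [ 233  165   51   58 2224] (array([0.48016645, 0.11684614]), np.float64(0.022172023522496677)) [0.48029543 0.11649308 0.27000055] -30.051116197907806
298.5 [256.55957874 201.09150585] [ 221  167   60   65 2344] (array([0.48513918, 0.12824749]), np.float64(0.02163670037887521)) [0.48029113 0.11650809 0.26997727] -120.05149853075696
7.9167
```

```bash
python3 - <<'E'
from h import *
P=np.array([.4812,.1175]); y=10.5
robot.goto_joints(robot.ik([*P,.27],[180,0,298.5-180]))
robot.goto_joints(robot.ik([*P,.27],[180,0,y]))
print(robot.observe()["q"][5])
print(robot.line_to([*P,.157],vel=.1,guard=8))
robot.pause(.2); s=robot.observe(); print(s["tool_pos"],s["ft_force"],s["torque"],s["time"])
robot.set_gripper(.02); robot.pause(.2)
s=robot.observe(); print(s["tool_pos"],s["ft_force"],s["torque"],s["gripper_width"],s["gripper_force"],s["time"],s["tcp_rot"],s["q"][5])
E
```

```text
167.99997811635404
False
[0.48148361 0.11750369 0.15750663] [-0.19302764 -0.43264945 -0.13024505] [-0.0191807   0.06028344 -0.01194099] 13.7
[0.48124506 0.11769401 0.15732569] [-2.23899446  2.07560025  6.0205906 ] [0.44455029 0.47950543 0.01329825] 0.046193122018220394 60.665228962898254 14.3417 [-1.79981177e+02 -1.90589789e-02  1.05137214e+01] 168.05353230054547
```

```bash
cat >> h.py <<'E'
def turn(y0,deg,p,step=10,rise=12.0,f0=np.zeros(3),stop=lambda k,s,p:False,vel=.006):
    p=np.array(p,float); n=int(round(deg/step))
    for k in range(1,n+1):
        p[2]+=rise/360*step/1000
        y=y0+k*step
        robot.line_to(list(p),vel=vel,rotation=[180,0,(y+180)%360-180])
        s=robot.observe(); F=s["ft_force"]-f0
        if k%3==0 or abs(F[2])>12: print(k*step,"z",round(p[2]*1e3,2),round(s["tool_pos"][2]*1e3,2),"F",F.round(1),"Tz",s["torque"][2].round(2),"q6",s["q"][5].round(1),"t",s["time"].round(2),flush=True)
        p[:2]+=np.clip(F[:2]*2e-5,-2e-4,2e-4)
        p[2]+= 2e-4 if F[2]>5 else (-min(4e-4,1e-4*(2-F[2])) if F[2]<2 else 0)
        if np.abs(F).max()>25: print("ABORT",F); break
        if stop(k,s,p): break
    return y,p
E
python3 - <<'E'
from h import *
print(turn(10.5,60,[.4812,.1175,.157]))
E
```

```text
Traceback (most recent call last):
  File "h.py", line 35, in turn
    if k%3==0 or abs(F[2])>12: print(k*step,"z",round(p[2]*1e3,2),round(s["tool_pos"][2]*1e3,2),"F",F.round(1),"Tz",s["torque"][2].round(2),"q6",s["q"][5].round(1),"t",s["time"].round(2),flush=True)
                                                                                                                                                                        ^^^^^^^^^^^^^^^
AttributeError: 'float' object has no attribute 'round'
```

```bash
sed -i 's/s\["time"\].round(2)/round(s["time"],2)/' h.py; python3 - <<'E'
from h import *
s=robot.observe(); print(s["tool_pos"],s["tcp_rot"],s["ft_force"],s["torque"],s["time"],s["gripper_width"],s["q"][5])
E
```

```text
[0.48150904 0.11800847 0.15848711] [-1.79982482e+02 -6.72305046e-02  4.03057227e+01] [1.20710819 5.17479534 5.54148778] [ 1.09114425 -0.17268884  0.09241049] 15.3167 0.046507020738235046 138.28288245620166
```

```bash
python3 - <<'E'
from h import *
print(turn(40.5,280,[.4813,.1179,.1584],step=14))
E
```

```text
42 z 159.8 159.78 F [-1.8  5.2  5.9] Tz 0.06 q6 96.3 t 16.49
84 z 161.6 161.28 F [-5.2  2.   4.6] Tz 0.14 q6 54.5 t 17.67
126 z 163.0 162.85 F [-3.2 -0.4  1.4] Tz 0.18 q6 12.5 t 18.84
168 z 164.17 164.26 F [-3.1  0.   1.7] Tz 0.09 q6 -29.5 t 20.02
210 z 165.43 165.5 F [-1.3  1.3  2.4] Tz 0.11 q6 -71.5 t 21.19
252 z 166.77 166.93 F [0.  1.6 3.1] Tz 0.07 q6 -113.5 t 22.37
(320.5, array([0.48041146, 0.1185381 , 0.16770334]))
```

```bash
python3 - <<'E'
from h import *
p=np.array([.4804,.11854,.1677])
robot.set_gripper(.085); robot.pause(.1)
q=robot.observe()["q"].copy(); q[5]+=310; print(q[5]); robot.goto_joints(q)
s=robot.observe(); print(s["tool_pos"],s["ft_force"],s["tcp_rot"],s["gripper_width"],s["time"])
p[:2]=[.4809,.1180]
robot.line_to(list(p),vel=.02,rotation=[180,0,10.5])
robot.set_gripper(.02); robot.pause(.15)
s=robot.observe(); print(s["tool_pos"],s["ft_force"],s["torque"],s["gripper_width"],s["q"][5],s["time"])
if np.abs(s["ft_force"]).max()<20: print(turn(10.5,98,p,step=14))
E
```

```text
168.19543013612176
[0.48040337 0.11853246 0.16768274] [-0.76015248 -0.39763957 -0.47611056] [1.79999040e+02 2.95462592e-03 1.04933138e+01] 0.08487930941888475 28.175
[0.48090855 0.1180356  0.16795487] [-2.56805226 -0.39970535  5.22100871] [0.09488096 0.41992779 0.02936242] 0.046394012294592904 168.11491650486872 29.0083
42 z 169.3 169.46 F [2.1 0.3 4.5] Tz 0.04 q6 126.4 t 30.18
84 z 170.7 170.7 F [-0.2  4.4  5.6] Tz 0.07 q6 84.6 t 31.36
(108.5, array([0.48101897, 0.11832609, 0.17156667]))
```

```bash
python3 - <<'E'
from h import *
print(turn(108.5,150,[.4810,.1183,.1715],step=10))
E
```

```text
30 z 172.7 172.34 F [-4.8  2.6  3.7] Tz 0.11 q6 40.6 t 32.73
60 z 173.7 173.46 F [-4.9  0.2  2.2] Tz 0.11 q6 10.5 t 33.7
90 z 174.7 175.01 F [-4.5 -1.7  6.2] Tz 0.12 q6 -19.3 t 34.67
120 z 176.3 176.53 F [-2.8 -2.4  4.9] Tz 0.04 q6 -49.3 t 35.65
150 z 177.3 177.42 F [-0.3 -2.2  5.2] Tz 0.09 q6 -79.5 t 36.62
(258.5, array([0.47999663, 0.11817678, 0.1775    ]))
```

```bash
python3 - <<'E'
from h import *
p=np.array([.4802,.1181,.1775]); ok=False
g=robot.line_to([*p[:2],.181],vel=.015,guard=9); s=robot.observe(); print(g,s["tool_pos"],s["ft_force"],s["gripper_width"])
if not g and s["ft_force"][2]>-3:
    g=robot.line_to([*p[:2],.26],vel=.06,guard=12); s=robot.observe(); print(g,s["tool_pos"],s["ft_force"],s["gripper_width"],s["time"])
cv2.imwrite("pics/s2.png",np.hstack([robot.grab_frame("scene")[120:384,130:430],robot.grab_frame("side")[120:384,130:430]]))
E
```

```text
False [0.48020675 0.11827434 0.18107882] [-0.16240568  0.28092925  4.20303955] 0.04659479006210373
False [0.48004383 0.118107   0.25955824] [-0.46873807  0.22449476 -0.44711203] 0.04611337654420723 38.4917
```

View pics/s2.png

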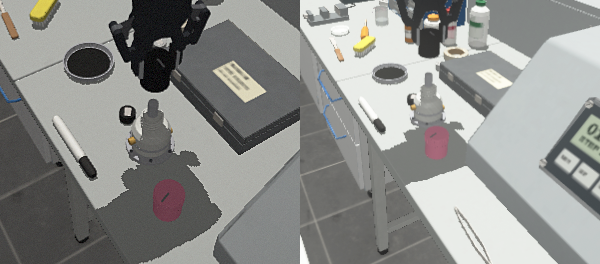

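The cap is off and held, with the follower standing on the neck at (152,108) and the tray clear at (88,63). Next I carry the cap over and lower it under guard.

```bash
python3 - <<'E'
from h import *
T=[.482,.3365]
robot.line_to([*T,.26],vel=.12); robot.line_to([*T,.118],vel=.08); robot.pause(.2)
g=robot.line_to([*T,.090],vel=.012,guard=4); s=robot.observe(); print(g,s["tool_pos"],s["ft_force"],s["time"])
E
```

```text
True [0.48201829 0.33657438 0.09973008] [-0.40435557 -0.44118969  5.22023122] 44.1417
```

```bash
python3 - <<'E'
from h import *
robot.set_gripper(.085); robot.pause(.3)
T=[.482,.3365]; robot.line_to([*T,.28],vel=.08); robot.line_to([.40,.20,.33],vel=.15); robot.pause(.2)
s=robot.observe(); print(s["tool_pos"],s["ft_force"],s["gripper_width"],s["time"])
cv2.imwrite("pics/s3.png",np.hstack([robot.grab_frame("scene")[120:384,130:430],robot.grab_frame("side")[120:384,130:430]]))
E
```

```text
[0.40003442 0.20029879 0.32964007] [ 0.79460589 -0.34646196  0.5318355 ] 0.0844573728412694 48.7917
```

View pics/s3.png

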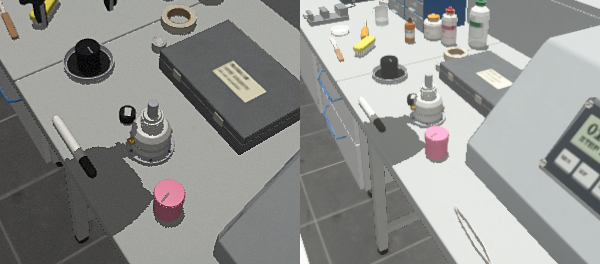

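The cap stands upright in the middle of the tray at (89,58), with the mark on top. The specimens and pen have not moved, and the gripper is clear.

```bash
python3 -c "
from plant import robot
print(robot.job_done())"
```

```text
the job is handed in; nothing more can be done
None
```

The black cap was unscrewed in two grips, held as the thread let go, and set down upright in the tray; the specimens and pen look unmoved in the last picture, and the job was handed in at about 49 s (no verdict was returned).

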